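Feel for the empty well and press the new vial home

TASK

Two of the shaker's three black wells still have a plug lying at the bottom, out of sight: take the rod from its stand and gently feel down the wells until its tip has touched the bare floor of the one empty well, then hang the rod back in its stand. Then take the blue-capped vial from the rack and press it, past the well's spring grip, fully home on the floor of that empty well, and let go of it. Work gently, never loading a well's floor with more than 25 N, and leave the white-capped vials and everything else where they are.

Things in the scene. Friction and masses are not known exactly. Their poses are not given: they have to be found in the camera images.
- shaker: heated vial shaker, fixed: cream housing 240 (x) x 190 (y) x 85 mm high, control panel on its -x half, and a black block 75 (x) x 125 (y) mm whose flat top is 115 mm above the table, with three upright wells in a row along y, 34 mm apart, each 20 mm in bore and 60 mm deep (bare floor 55 mm above the table). Origin: centre of the underside, z up
- well_a (a point): middle of the mouth of the well on the +y side, level with the block's top (40 mm to +x, 34 mm to +y of the shaker's origin). In each well two spring balls, centred 30 mm above the floor, stand 3 mm into the bore from the +x and -x sides; they yield sideways and grip a vial pressed between them, which takes up to about 15 N of push and drags on to the floor; the rod goes down freely between them
- well_b (a point): middle of the mouth of the middle well, likewise. At the bottom of two of the three wells, which two changes, lies a loose black plug 17 mm across and 15 mm thick, left from a run with short vials; the third is empty. Bores and plugs are black, so it can hardly be seen which
- well_c (a point): middle of the mouth of the well on the -y side, likewise
- stand: white rod stand, fixed: base 85 x 100 x 10 mm, two steel posts and a top plate 60 (x) x 90 (y) x 8 mm, its top 105 mm above the table, with a 15 mm through-hole in its middle; it is open below the plate. Origin: centre of the underside
- stand_hole (a point): middle of the hole at the upper face of the stand's top plate
- rod_grip (a point): feeling rod, 40 g, upright in the stand: white rod 8 mm across, blue collar 22 mm across and 5 mm thick, above it a blue round handle 12 mm across and 50 mm long; 150 mm in all. The collar's underside rests on the stand's plate. This point: on the axis in the handle, 128 mm above the tip, 33 mm above the collar's underside; z runs from tip to handle
- rod_tip (a point): the rod's lower end, on its axis, 95 mm below the collar's underside
- rack: orange vial rack, fixed, 175 (x) x 56 (y) x 45 mm high, three holes in a row along its x axis, 52 mm apart, 21 mm wide and 35 mm deep, holding the blue-capped vial and the two white-capped ones in changing order. Origin: centre of the underside
- vial_cap (a point): the new vial: brown glass 18 mm across with a blue cap 20 mm across and 24 mm tall; 112 mm tall in all, 45 g, its foot bevelled (2.5 mm over 8 mm); stands loosely in the rack. This point: on the axis at mid-cap, 100 mm above the foot; z up. Home in the empty well its cap is 28 to 52 mm above the block's top; on a plug it would stand 15 mm higher
- vial_foot (a point): centre of the new vial's foot (underside)
- other_1_cap (a point): cap centre (100 mm above the foot) of another vial of the same size with a white cap, standing in the rack; leave it there
- other_2_cap (a point): the same for the second white-capped vial
- bottle_1: round white squeeze bottle, white cap, 52 mm across, 122 mm tall, origin: centre of its underside; not to be disturbed
- bottle_2: the same kind of white squeeze bottle, origin: centre of its underside; not to be disturbed
- dropper: small white dropper bottle with a red pointed tip, 36 mm across, 106 mm tall, origin: centre of its underside; not to be disturbed
- swabs: clear jar, 72 mm across and 85 mm tall, with wooden swabs standing up to 137 mm, origin: centre of its underside; not to be disturbed
- slide_box: flat blue slide box 85 x 180 x 30 mm, origin: centre of its underside; not to be disturbed
- cover_box: small green box 50 x 85 x 35 mm, origin: centre of its underside; not to be disturbed
There are look-alikes about, which are no part of the job. What is shaped like the part that bears vial_cap but red, turquoise or yellow is not meant.

How it is judged:
By the outcome, as a careful person would: the job done as asked, in the order asked, and still so for the second after the job is handed in, with the robot touching nothing.
It also fails if it takes over 67 s, if anything falls off the work surface, if the arm or the gripper's body presses on something with over 40 N, if the wrist force passes 120 N, or if a joint passes its speed limit or range.

ROBOT

A 6-joint arm with a two-finger parallel gripper is mounted at the origin on the work surface. World frame = base frame: x ahead of the robot, y to its left, z up, the work surface at z = 0. Lengths are in m, angles in degrees, forces in N, time in s.
With the tool pointing down it reaches from about 0.275 to 0.725 m from the base axis. Payload 5.6 kg.
Tool frame: the origin (TCP) lies at the very end of the fingers, on their centre line; the grasp point (between the pads) lies 19 mm behind it; z points along the fingers, y is the direction in which the jaws open and shut (so a half turn about z gives the same grasp; the last joint's range is limited). The gripper opens to 85 mm and grips with 20 to 120 N. Pads are 22 mm wide; open, the fingers measure 114 mm over their backs; the gripper's body (76 mm by 85 mm) begins 54 mm behind the grasp point. The pads swing forward as they close: fully open they stand 13 mm farther back than shut.
Start: joints at [-51.818, 14.616, 6.199, 0, -81.583, -16.306], TCP at [0.205, -0.51, 0.231] pointing down, gripper open.
Joint ranges: [-168.99, 168.99], [-69.2, 112.95], [-62.41, 85.93], [-164.36, 98.24], [-168.68, -3.75], [-174.98, 174.98]. Speed limits (degrees/s): [147.25, 147.25, 180, 180, 180, 180].

INTERFACE

Orientations are given as a 3x3 rotation matrix whose columns are the frame's x, y, z axes.
In Python, from workcell import arm gives the robot as it stands. The module is installed in compiled form; this text tells all that it offers.
- The arm moves only by the shell command python3 -m crank 'ROWS' [FORCE]. ROWS is JSON, a list of rows, each an object of numbers: "claw": the opening, from 0 (shut) to 1 (fully open); "x", "y", "z": the shift along the tool's x, y, z in mm; "spin": the turn about the tool's z in degrees. In form: [{"claw": .., "x": .., "y": .., "z": .., "spin": ..}, ...]. A call has 1 to 12 rows; each row is the pose to reach, as a shift and turn from the pose commanded when the call began, along the tool's axes at that moment; what a row does not reach only later rows make up. A row lasts 1/10 s, in which the tool goes at most 50 mm and 8.59 degrees, less where a joint would pass 70% of its speed; a pose out of reach is approached as far as the arm can. A call with a gripper value outside its range is refused whole. The fingers move at their own pace and stop on an object; FORCE is the grip in N (left out, the last holds). Time passes only in rows, so rows that repeat a pose let the fingers close. It gives the time, the measured TCP pose, the force and the opening at its end, in the units of the state.
- arm.get_state(): the state, without advancing time (a new reading comes with each control period).
- arm.camera(name): name is "scene" or "side" or "wrist"; returns a dict with "image" (420x560x3 uint8, red, green, blue), "camera_matrix" (3x3 intrinsics, pixels), "cam_to_world" (4x4, takes a point from camera to world coordinates). Camera axes: x right, y down, z forward; pixel columns grow to the right and rows downward; lengths in m; the calibration is good to about 2 mm. The wrist camera is an equidistant fisheye: a pixel r from the principal point sees the ray r / f radians off the axis. A picture is of the moment at which its call begins. There is no depth.
- arm.sign_off(): hands the job in, once; it reports no verdict.
The state is a dict: "time_s": time; "joints": joint angles; "qvel": joint speeds; "joint_torque": joint torques, N m; "tcp_pos": TCP position; "tcp_rot": TCP orientation; "wrist_force": force on the tool from outside, world axes, zero at the start; "moment": the same for the moment, N m; "opening": finger opening in m.
Only numpy, scipy, OpenCV 4.12 (cv2) and the standard library are available. Lean on these libraries where they do the work, as an engineer would, in place of code of your own. Each camera call takes 0.05 s, during which the arm holds its last target. There are 200 camera calls.

## Working session

There is one attempt and no reset: what is moved stays moved. The work goes in short steps, Python scripts to look and compute and a shell command to move; the robot and the scene stay as the last step left them, time stands still between calls to the robot, and variables do not carry over. Pictures are saved under pics/ and viewed, about 8 in all and at most 12, crops included, and the job is handed in when it is done.

```bash
mkdir -p pics
cat > h.py <<'E'
import numpy as np,cv2
from workcell import arm
def snap(n,f):
    d=arm.camera(n); cv2.imwrite(f'pics/{f}.png',d['image'][:,:,::-1]); np.savez(f'pics/{f}.npz',i=d['image'],K=d['camera_matrix'],T=d['cam_to_world'],fish=(n=='wrist')); return d
def ray(f,u,v):
    d=np.load(f'pics/{f}.npz');K=d['K'];T=d['T']
    a=np.array([(u-K[0,2])/K[0,0],(v-K[1,2])/K[1,1]])
    if d['fish']:
        r=np.hypot(*a); c=np.array([*(a/max(r,1e-9)*np.sin(r)),np.cos(r)])
    else: c=np.array([*a,1.])
    return T[:3,3],T[:3,:3]@c
def onz(f,u,v,z):
    o,d=ray(f,u,v); return o+d*(z-o[2])/d[2]
def tri(*obs):
    A=0;b=0
    for f,u,v in obs:
        o,d=ray(f,u,v);d=d/np.linalg.norm(d);P=np.eye(3)-np.outer(d,d);A=A+P;b=b+P@o
    return np.linalg.solve(A,b)
def proj(f,p):
    d=np.load(f'pics/{f}.npz');K=d['K'];c=np.linalg.inv(d['T'])@np.array([*p,1]);c=c[:3]
    if d['fish']:
        t=np.arctan2(np.hypot(c[0],c[1]),c[2]);a=c[:2]/np.hypot(c[0],c[1])*t
    else:a=c[:2]/c[2]
    return a*[K[0,0],K[1,1]]+K[:2,2]
E
python3 - <<'E'
from h import *
for n in('scene','side','wrist'):
    d=snap(n,n+'0');print(n,d['camera_matrix'].round(1).tolist(),d['cam_to_world'].round(3).tolist())
a=np.hstack([cv2.imread(f'pics/{n}0.png') for n in('scene','side')]);
s=arm.get_state();print(s)
E
```

```text
scene [[379.8, 0.0, 279.4], [0.0, 379.8, 203.2], [0.0, 0.0, 1.0]] [[0.388, 0.739, -0.552, 1.25], [0.922, -0.307, 0.236, -0.302], [0.005, -0.6, -0.8, 1.063], [0.0, 0.0, 0.0, 1.0]]
side [[410.4, 0.0, 278.4], [0.0, 410.4, 205.4], [0.0, 0.0, 1.0]] [[-0.998, -0.055, 0.035, 0.57], [-0.065, 0.776, -0.627, 0.602], [0.007, -0.628, -0.778, 0.855], [0.0, 0.0, 0.0, 1.0]]
wrist [[325.2, 0.0, 284.4], [0.0, 325.2, 209.4], [0.0, 0.0, 1.0]] [[-0.372, 0.893, 0.254, 0.141], [0.928, 0.357, 0.104, -0.535], [0.002, 0.274, -0.962, 0.374], [0.0, 0.0, 0.0, 1.0]]
{'time_s': 0.15, 'joints': array([-5.18187988e+01,  1.46462558e+01,  6.14980312e+00, -1.87708261e-02,
       -8.15840573e+01, -1.63069015e+01]), 'qvel': array([-0.03565458, -0.08561866,  0.28824013,  0.0557096 ,  0.03498058,
        0.03778245]), 'joint_torque': array([-1.83793723e-03, -3.86942804e+01,  2.38080490e+01,  5.36675692e+00,
       -4.56256457e-03,  8.35532092e-06]), 'tcp_pos': array([ 0.20482636, -0.51005117,  0.23061292]), 'tcp_rot': array([[-9.28021389e-01, -3.72526408e-01, -6.13847416e-04],
       [-3.72526904e-01,  9.28020475e-01,  1.30486926e-03],
       [ 8.35647137e-05,  1.43962126e-03, -9.99998960e-01]]), 'wrist_force': array([-0.16790223,  0.49769838, -0.14658038]), 'moment': array([ 0.01549887, -0.04275038, -0.01278431]), 'opening': 0.08560469540098121}
```

View pics/scene0.png

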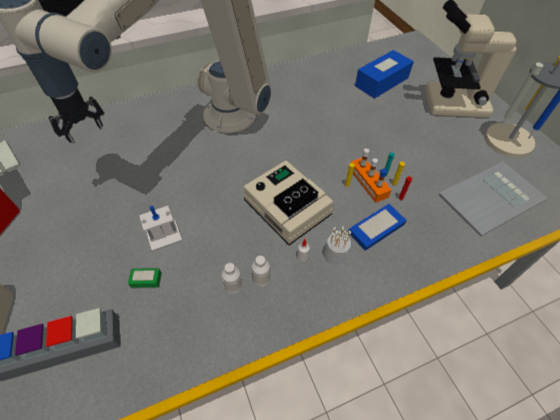

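View pics/side0.png

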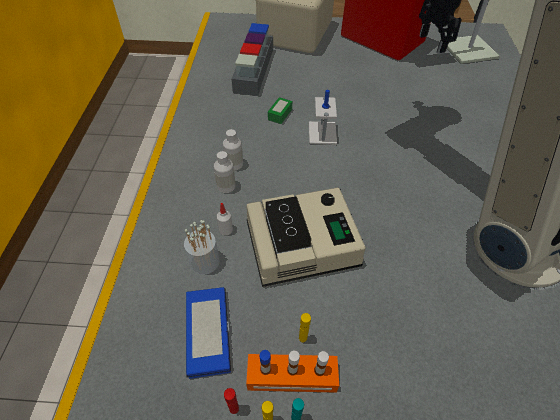

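Scene shows the stand with rod (153,210), shaker (288,200) and rack (370,178). In side they are at (325,105), (305,235) and (293,370).

Candidates for the vial: blue cap in the rack at scene (382,173), side (265,355). Look-alikes are turquoise (scene 390,157; side 297,408), yellow (350,170; 399,170) and red (405,185). Whites are at side (293,357) and (323,357). I choose the blue one in the rack.

Run:
```python
from h import *
def crop(f,u,v,z=4,w=100,h=75):
    i=cv2.imread(f'pics/{f}.png')[v:v+h,u:u+w];return cv2.resize(i,None,fx=z,fy=z,interpolation=cv2.INTER_CUBIC)
cv2.imwrite('pics/c1.png',np.vstack([np.hstack([crop('scene0',250,160),crop('side0',250,185)]),np.hstack([crop('scene0',330,135),crop('side0',245,335)])]))
for f in('scene0','side0'):
    i=cv2.imread(f'pics/{f}.png');h=cv2.cvtColor(i,cv2.COLOR_BGR2HSV)
    m=cv2.inRange(h,(105,120,40),(130,255,255))
    n,l,s,c=cv2.connectedComponentsWithStats(m)
    for k in range(1,n):
        if 12<s[k,4]<600:
            p=np.argwhere(l==k)[:,::-1];print(f,s[k].tolist(),c[k].round(1))
    # bright rings / white stuff inside block
    g=cv2.cvtColor(i,cv2.COLOR_BGR2GRAY)
    x0,y0,w,hh=(270,175,50,40) if f=='scene0' else (265,195,45,60)
    n,l,s,c=cv2.connectedComponentsWithStats(((h[:,:,2]>90)&(np.indices(g.shape)[1]>=x0)&(np.indices(g.shape)[1]<x0+w)&(np.indices(g.shape)[0]>=y0)&(np.indices(g.shape)[0]<y0+hh)).astype(np.uint8),connectivity=8)
    for k in range(1,n):
        if s[k,4]>8:print('ring',f,s[k].tolist(),c[k].round(1))
```

```text
scene0 [533, 89, 27, 41, 290] [547.4 111. ]
scene0 [380, 168, 7, 9, 44] [382.9 172.3]
scene0 [150, 206, 9, 14, 57] [153.8 213. ]
scene0 [0, 332, 13, 28, 317] [  5.7 345.1]
ring scene0 [276, 175, 9, 4, 22] [279.5 176. ]
ring scene0 [270, 175, 50, 40, 903] [295.3 193.4]
side0 [249, 23, 20, 12, 178] [258.4  28.2]
side0 [322, 90, 8, 19, 86] [326.   99.7]
side0 [260, 350, 10, 15, 130] [264.5 356.6]
ring side0 [265, 195, 45, 38, 412] [294.7 204.4]
ring side0 [265, 217, 10, 38, 203] [268.  241.5]
ring side0 [290, 227, 7, 6, 9] [293.7 228.8]
ring side0 [277, 247, 33, 8, 155] [296.7 251.8]
```

View pics/c1.png

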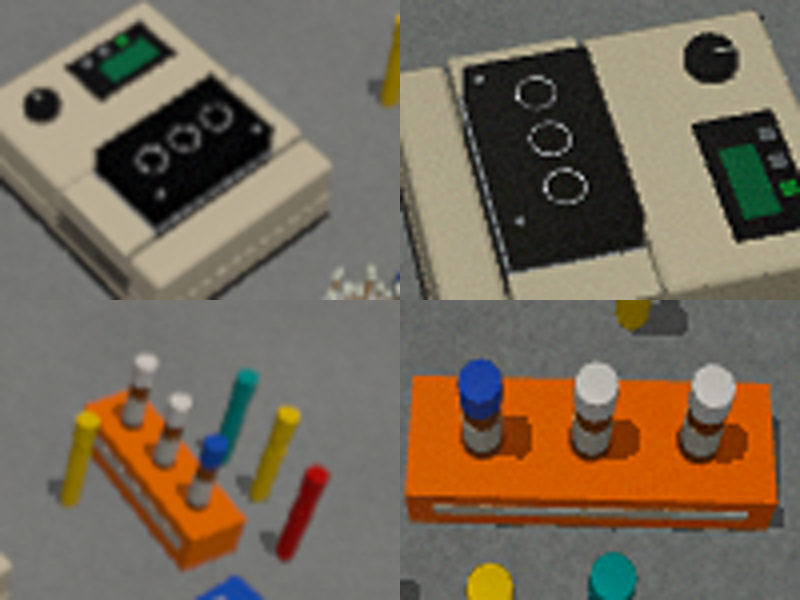

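The crop confirms the blue-capped vial in the rack (side 265,356), with whites beside it. The three well rings are at scene (288,199),(296,194),(304,189) and side (284,208),(287,220),(291,231).

Run:
```python
from h import *
S=[(287.6,199.4),(295.6,194.1),(303.9,188.9)];D=[(283.6,207.9),(287.1,219.4),(290.9,231.4)]
D=D[::1]
for s,d in zip(S,D):
    print('well',tri(('scene0',*s),('side0',*d)).round(4),onz('scene0',*s,.115).round(4),onz('side0',*d,.115).round(4))
print('cap',tri(('scene0',382.9,172.3),('side0',264.5,356.6)).round(4),onz('side0',264.5,356.6,.11).round(4),onz('scene0',382.9,172.3,.11).round(4))
print('rod',tri(('scene0',153.8,213),('side0',326,99.7)).round(4),onz('scene0',153.8,213,.13).round(4),onz('side0',326,99.7,.13).round(4))
i=cv2.imread('pics/scene0.png')[190:260,125:195];j=cv2.imread('pics/side0.png')[80:150,290:360]
w=cv2.imread('pics/wrist0.png')
r=lambda a:cv2.resize(a,(400,400),interpolation=cv2.INTER_CUBIC)
cv2.imwrite('pics/c2.png',np.hstack([r(i),cv2.resize(w,(400,300))]) if 0 else np.hstack([r(i),r(j)]))
s=arm.get_state();print(s['tcp_rot'].T@(tri(('scene0',153.8,213),('side0',326,99.7))-s['tcp_pos'])*1000)
```

```text
well [0.5904 0.0088 0.112 ] [0.5922 0.0078 0.115 ] [0.5904 0.0114 0.115 ]
well [0.5805 0.0411 0.1115] [0.5825 0.0397 0.115 ] [0.5807 0.044  0.115 ]
well [0.5708 0.0744 0.1117] [0.5734 0.0731 0.115 ] [0.5706 0.0765 0.115 ]
cap [0.6055 0.3509 0.1084] [0.6054 0.3515 0.11  ] [0.6065 0.3498 0.11  ]
rod [ 0.4905 -0.39    0.1242] [ 0.4953 -0.3894  0.13  ] [ 0.4911 -0.3822  0.13  ]
[-309.89832704    4.85149846  106.3854131 ]
```

View pics/c2.png

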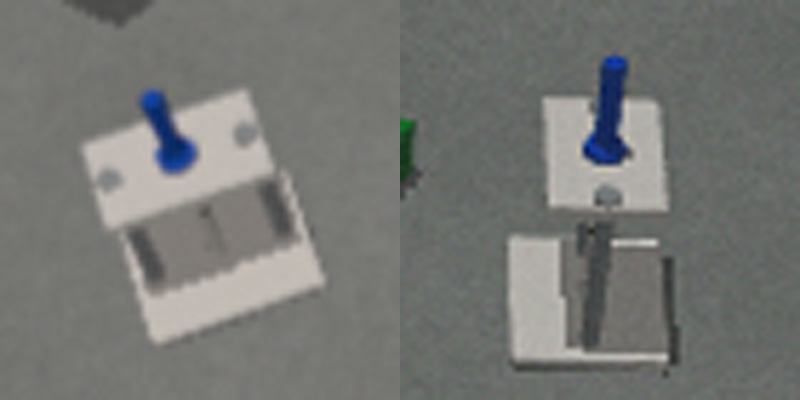

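The rod handle is upright in the plate, with its top at scene (151,207) and side (327,91), and nothing stands around it. Moving above it now.

```bash
python3 -m crank '[{"claw":1,"x":-310,"y":5},{"claw":1,"x":-310,"y":5},{"claw":1,"x":-310,"y":5},{"claw":1,"x":-310,"y":5},{"claw":1,"x":-310,"y":5},{"claw":1,"x":-310,"y":5},{"claw":1,"x":-310,"y":5},{"claw":0.6,"x":-310,"y":5},{"claw":0.6,"x":-310,"y":5}]' 30
python3 - <<'E'
from h import *
snap('wrist','w1'); s=arm.get_state();print(s['tcp_pos'],s['opening'],s['time_s'])
print('top',tri(('scene0',151.2,206.6),('side0',327,90.6)),'collar',tri(('scene0',155.4,216.7),('side0',325.6,105.9)))
for z in(.11,.16):print(proj('w1',(.491,-.388,z)))
E
```

```text
[ 0.20483242 -0.5101126   0.23074215] 0.08541624237716541 0.2
top [ 0.49060652 -0.38917964  0.15615964] collar [ 0.48930001 -0.39013373  0.10252638]
[289.02057167 432.43631132]
[289.49073752 463.08631122]schema error: expected keys claw, x, y, z, spin
```

View pics/w1.png

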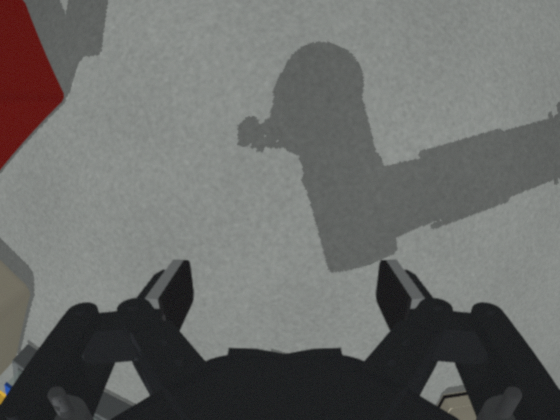

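The move was refused because every key is required. The wrist view shows only bare table and the fingers at (175,290) and (395,290).

```bash
python3 -m crank '[{"claw":1,"x":-310,"y":5,"z":0,"spin":0},{"claw":1,"x":-310,"y":5,"z":0,"spin":0},{"claw":1,"x":-310,"y":5,"z":0,"spin":0},{"claw":1,"x":-310,"y":5,"z":0,"spin":0},{"claw":1,"x":-310,"y":5,"z":0,"spin":0},{"claw":1,"x":-310,"y":5,"z":0,"spin":0},{"claw":1,"x":-310,"y":5,"z":0,"spin":0},{"claw":0.6,"x":-310,"y":5,"z":0,"spin":0},{"claw":0.6,"x":-310,"y":5,"z":0,"spin":0}]' 30
python3 - <<'E'
from h import *
snap('wrist','w2'); s=arm.get_state();print(s['tcp_pos'],s['opening'],s['time_s'])
i=cv2.imread('pics/w2.png');h=cv2.cvtColor(i,cv2.COLOR_BGR2HSV)
m=cv2.inRange(h,(105,120,40),(130,255,255))
n,l,st,c=cv2.connectedComponentsWithStats(m)
for k in range(1,n):
    if st[k,4]>100:print(st[k].tolist(),c[k].round(1))
for z in(.11,.16):print(proj('w2',(.4905,-.3895,z)))
E
```

```text
time_s: 1.1
tcp_pos: [0.4903, -0.3904, 0.2311]
tcp_rot: [[-0.928, -0.373, -0.001], [-0.373, 0.928, 0.0], [0.001, 0.0, -1.0]]
wrist_force: [0.3, -0.2, 0.3]
opening: 0.0591
[ 0.48987907 -0.39076044  0.2314297 ] 0.05217676168651651 1.15
[274, 192, 24, 38, 625] [285.6 208.6]
[284.62498308 202.83026331]
[284.71892927 221.16207338]
```

View pics/w2.png

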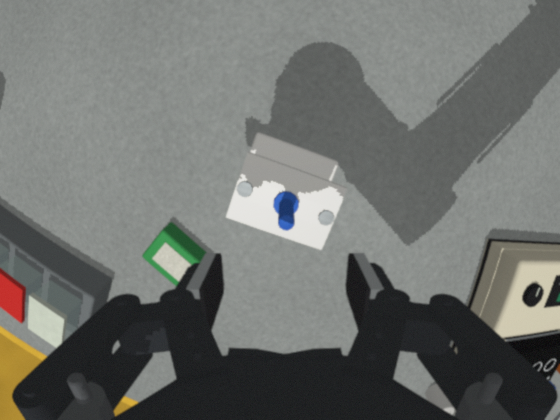

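Rod seen from above: collar (286,204), handle top (287,223). Both are 1–2 px from the prediction, so the estimate holds to about 1.5 mm.

Run:
```python
from h import *
s=arm.get_state()
for u,v,z in((286,204,.110),(287,222.5,.16)):
    p=onz('w2',u,v,z);print(p,s['tcp_rot'].T@(p-s['tcp_pos'])*1000)
```

```text
[ 0.49101426 -0.38804625  0.11      ] [ -2.09940585   2.10496338 121.4289435 ]
[ 0.49081735 -0.38766601  0.16      ] [-2.04307256  2.52804437 71.42893166]
```

```bash
python3 -m crank '[{"claw":0.6,"x":-2,"y":2,"z":40,"spin":0},{"claw":0.6,"x":-2,"y":2,"z":80,"spin":0},{"claw":0.6,"x":-2,"y":2,"z":111,"spin":0},{"claw":0.6,"x":-2,"y":2,"z":111,"spin":0},{"claw":0,"x":-2,"y":2,"z":111,"spin":0},{"claw":0,"x":-2,"y":2,"z":111,"spin":0},{"claw":0,"x":-2,"y":2,"z":111,"spin":0},{"claw":0,"x":-2,"y":2,"z":111,"spin":0},{"claw":0,"x":-2,"y":2,"z":111,"spin":0},{"claw":0,"x":-2,"y":2,"z":111,"spin":0}]' 30
```

```text
time_s: 2.15
tcp_pos: [0.4928, -0.3886, 0.123]
tcp_rot: [[-0.928, -0.373, 0.003], [-0.373, 0.928, -0.003], [-0.002, -0.004, -1.0]]
wrist_force: [-1.4, 0.6, 6.6]
opening: 0.0111
```

```bash
python3 -m crank '[{"claw":0,"x":0,"y":0,"z":0,"spin":0},{"claw":0,"x":0,"y":0,"z":0,"spin":0}]'; python3 -m crank '[{"claw":0,"x":0,"y":0,"z":-15,"spin":0},{"claw":0,"x":0,"y":0,"z":-30,"spin":0},{"claw":0,"x":0,"y":0,"z":-30,"spin":0},{"claw":0,"x":0,"y":0,"z":-30,"spin":0}]'
```

```text
time_s: 2.35
tcp_pos: [0.4928, -0.3886, 0.123]
tcp_rot: [[-0.928, -0.373, 0.003], [-0.373, 0.928, -0.003], [-0.002, -0.004, -1.0]]
wrist_force: [-0.5, -0.0, 6.7]
opening: 0.0111
time_s: 2.75
tcp_pos: [0.4921, -0.3875, 0.1503]
tcp_rot: [[-0.928, -0.373, 0.001], [-0.373, 0.928, 0.0], [-0.001, -0.0, -1.0]]
wrist_force: [-0.1, -0.5, -0.7]
opening: 0.0116
```

```bash
python3 -m crank '[{"claw":0,"x":0,"y":0,"z":-50,"spin":0},{"claw":0,"x":0,"y":0,"z":-100,"spin":0},{"claw":0,"x":0,"y":0,"z":-135,"spin":0},{"claw":0,"x":-240,"y":348,"z":-135,"spin":0},{"claw":0,"x":-240,"y":348,"z":-135,"spin":0},{"claw":0,"x":-240,"y":348,"z":-135,"spin":0},{"claw":0,"x":-240,"y":348,"z":-135,"spin":0},{"claw":0,"x":-240,"y":348,"z":-135,"spin":0},{"claw":0,"x":-240,"y":348,"z":-135,"spin":0},{"claw":0,"x":-240,"y":348,"z":-135,"spin":0},{"claw":0,"x":-240,"y":348,"z":-135,"spin":0},{"claw":0,"x":-240,"y":348,"z":-135,"spin":0}]';python3 -m crank '[{"claw":0,"x":0,"y":0,"z":0,"spin":0},{"claw":0,"x":0,"y":0,"z":0,"spin":0},{"claw":0,"x":0,"y":0,"z":0,"spin":0}]'
python3 - <<'E'
from h import *
snap('wrist','w3');snap('side','s3');snap('scene','sc3');s=arm.get_state();print(s['tcp_pos'],s['opening'],s['time_s'],s['wrist_force'])
i=cv2.imread('pics/w3.png');cv2.imwrite('pics/w3c.png',cv2.resize(i[90:290,160:420],None,fx=3,fy=3,interpolation=cv2.INTER_CUBIC))
E
```

```text
time_s: 3.95
tcp_pos: [0.5849, 0.0288, 0.2835]
tcp_rot: [[-0.927, -0.376, -0.002], [-0.376, 0.927, 0.001], [0.002, 0.002, -1.0]]
wrist_force: [-0.1, -0.5, -0.3]
opening: 0.0114
time_s: 4.25
tcp_pos: [0.5847, 0.0238, 0.2849]
tcp_rot: [[-0.928, -0.372, -0.001], [-0.372, 0.928, -0.0], [0.001, -0.0, -1.0]]
wrist_force: [0.4, 0.1, -0.1]
opening: 0.011
[0.58478084 0.02363975 0.28534491] 0.011397013006535782 4.4 [ 0.35263157 -0.30477223  0.6422635 ]
```

View pics/w3c.png

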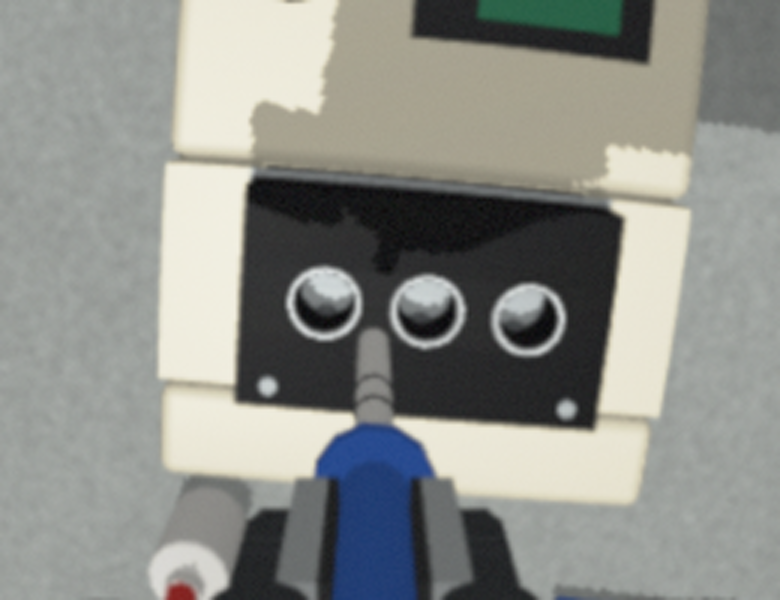

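The three well mouths are at crop (325,303), (428,312) and (529,320), i.e. image (268,191), (302,194), (336,196). The rod tip is at (284,201) and the rod hangs straight.

Run:
```python
from h import *
s=arm.get_state();R=s['tcp_rot'];t=s['tcp_pos']
i=cv2.imread('pics/w3.png');g=cv2.cvtColor(i,cv2.COLOR_BGR2GRAY)
W=[(268,190.7),(302.3,193.7),(336,196.3)]
P=[onz('w3',*w,.115) for w in W]
for p in P:print('well',p.round(4),(R.T@(p-t)*1000).round(1))
print('pitch',np.linalg.norm(P[0]-P[1]),np.linalg.norm(P[1]-P[2]))
for v in(200,201.5,203):
    p=onz('w3',284,v,t[2]-.113);print('tip',p.round(4),(R.T@(p-t)*1000).round(1))
S=[(287.6,199.4),(295.6,194.1),(303.9,188.9)];D=[(283.6,207.9),(287.1,219.4),(290.9,231.4)]
for a,b,w in zip(S,D,W):print(tri(('scene0',*a),('side0',*b),('w3',*w)).round(4))
d=(P[2]-P[0]);print('yaw',np.degrees(np.arctan2(-d[0],d[1])))
```

```text
well [0.5914 0.0096 0.115 ] [ -0.9 -15.5 170.3]
well [0.5816 0.0423 0.115 ] [ -4.   18.5 170.3]
well [0.5714 0.0746 0.115 ] [ -6.5  52.3 170.3]
pitch 0.03406271201286387 0.033950413442205084
tip [0.5808 0.0225 0.1723] [  4.1   0.4 113. ]
tip [0.582  0.023  0.1723] [  2.9   0.4 113. ]
tip [0.5832 0.0234 0.1723] [  1.6   0.4 113. ]
[0.591  0.0092 0.1127]
[0.5812 0.0418 0.1125]
[0.5712 0.0747 0.1124]
yaw 17.07956494674824
```

```bash
python3 -m crank '[{"claw":0,"x":-1.7,"y":-16,"z":0,"spin":0},{"claw":0,"x":-1.7,"y":-16,"z":25,"spin":0},{"claw":0,"x":-1.7,"y":-16,"z":45,"spin":0},{"claw":0,"x":-1.7,"y":-16,"z":50,"spin":0},{"claw":0,"x":-1.7,"y":-16,"z":54,"spin":0},{"claw":0,"x":-1.7,"y":-16,"z":58,"spin":0},{"claw":0,"x":-1.7,"y":-16,"z":62,"spin":0},{"claw":0,"x":-1.7,"y":-16,"z":66,"spin":0},{"claw":0,"x":-1.7,"y":-16,"z":66,"spin":0}]'
```

```text
time_s: 5.3
tcp_pos: [0.5923, 0.0106, 0.2189]
tcp_rot: [[-0.928, -0.373, -0.001], [-0.373, 0.928, 0.0], [0.001, 0.0, -1.0]]
wrist_force: [0.3, 0.1, 0.2]
opening: 0.011
```

```bash
python3 -m crank '[{"claw":0,"x":0,"y":0,"z":10,"spin":0},{"claw":0,"x":0,"y":0,"z":20,"spin":0},{"claw":0,"x":0,"y":0,"z":26,"spin":0},{"claw":0,"x":0,"y":0,"z":29,"spin":0},{"claw":0,"x":0,"y":0,"z":31,"spin":0},{"claw":0,"x":0,"y":0,"z":31,"spin":0}]'; python3 -m crank '[{"claw":0,"x":0,"y":0,"z":1,"spin":0},{"claw":0,"x":0,"y":0,"z":2,"spin":0},{"claw":0,"x":0,"y":0,"z":3,"spin":0},{"claw":0,"x":0,"y":0,"z":3,"spin":0}]';python3 -m crank '[{"claw":0,"x":0,"y":0,"z":1,"spin":0},{"claw":0,"x":0,"y":0,"z":2,"spin":0},{"claw":0,"x":0,"y":0,"z":3,"spin":0},{"claw":0,"x":0,"y":0,"z":3,"spin":0}]'
```

```text
time_s: 5.9
tcp_pos: [0.5924, 0.0105, 0.1881]
tcp_rot: [[-0.928, -0.373, -0.0], [-0.373, 0.928, -0.0], [0.0, -0.0, -1.0]]
wrist_force: [-0.5, 0.9, -1.3]
opening: 0.0107
time_s: 6.3
tcp_pos: [0.5924, 0.0105, 0.1852]
tcp_rot: [[-0.928, -0.373, -0.0], [-0.373, 0.928, 0.0], [0.0, 0.0, -1.0]]
wrist_force: [0.1, 0.1, 0.6]
opening: 0.0113
time_s: 6.7
tcp_pos: [0.5928, 0.0105, 0.183]
tcp_rot: [[-0.928, -0.373, 0.001], [-0.373, 0.928, -0.0], [-0.001, -0.001, -1.0]]
wrist_force: [-1.0, -0.4, 2.8]
opening: 0.0113
```

```bash
python3 -m crank '[{"claw":0,"x":0,"y":0,"z":1,"spin":0},{"claw":0,"x":0,"y":0,"z":2,"spin":0},{"claw":0,"x":0,"y":0,"z":2,"spin":0}]'; python3 -m crank '[{"claw":0,"x":0,"y":0,"z":-30,"spin":0},{"claw":0,"x":0,"y":0,"z":-62,"spin":0},{"claw":0,"x":0,"y":0,"z":-62,"spin":0},{"claw":0,"x":-3.1,"y":34,"z":-62,"spin":0},{"claw":0,"x":-3.1,"y":34,"z":-62,"spin":0},{"claw":0,"x":-3.1,"y":34,"z":-62,"spin":0},{"claw":0,"x":-3.1,"y":34,"z":-50,"spin":0},{"claw":0,"x":-3.1,"y":34,"z":-45,"spin":0},{"claw":0,"x":-3.1,"y":34,"z":-40,"spin":0},{"claw":0,"x":-3.1,"y":34,"z":-36,"spin":0},{"claw":0,"x":-3.1,"y":34,"z":-36,"spin":0}]'
```

```text
time_s: 7.0
tcp_pos: [0.5934, 0.0103, 0.1827]
tcp_rot: [[-0.928, -0.373, 0.004], [-0.373, 0.928, -0.0], [-0.003, -0.002, -1.0]]
wrist_force: [-2.2, 0.1, 11.1]
opening: 0.0112
time_s: 8.1
tcp_pos: [0.5824, 0.0429, 0.2154]
tcp_rot: [[-0.928, -0.372, -0.001], [-0.372, 0.928, -0.0], [0.001, 0.0, -1.0]]
wrist_force: [0.3, -0.3, -0.8]
opening: 0.0113
```

Well c: firm contact at TCP z 0.183, so the tip was at about 0.070, a plug. Next is well b.

```bash
python3 -m crank '[{"claw":0,"x":0,"y":0,"z":10,"spin":0},{"claw":0,"x":0,"y":0,"z":20,"spin":0},{"claw":0,"x":0,"y":0,"z":26,"spin":0},{"claw":0,"x":0,"y":0,"z":29,"spin":0},{"claw":0,"x":0,"y":0,"z":29,"spin":0}]'; python3 -m crank '[{"claw":0,"x":0,"y":0,"z":1,"spin":0},{"claw":0,"x":0,"y":0,"z":2,"spin":0},{"claw":0,"x":0,"y":0,"z":3,"spin":0},{"claw":0,"x":0,"y":0,"z":4,"spin":0},{"claw":0,"x":0,"y":0,"z":5,"spin":0},{"claw":0,"x":0,"y":0,"z":5,"spin":0}]'
```

```text
time_s: 8.6
tcp_pos: [0.5824, 0.0431, 0.1866]
tcp_rot: [[-0.928, -0.373, -0.001], [-0.373, 0.928, -0.0], [0.001, 0.0, -1.0]]
wrist_force: [0.6, 0.5, 0.2]
opening: 0.0111
time_s: 9.2
tcp_pos: [0.583, 0.0432, 0.183]
tcp_rot: [[-0.928, -0.373, 0.001], [-0.373, 0.928, 0.0], [-0.001, -0.0, -1.0]]
wrist_force: [-1.2, -0.7, 4.4]
opening: 0.0111
```

Well b gives contact at the same height, so it also has a plug. Well a should be bare.

```bash
python3 -m crank '[{"claw":0,"x":0,"y":0,"z":-30,"spin":0},{"claw":0,"x":0,"y":0,"z":-61,"spin":0},{"claw":0,"x":0,"y":0,"z":-61,"spin":0},{"claw":0,"x":-2.8,"y":34,"z":-61,"spin":0},{"claw":0,"x":-2.8,"y":34,"z":-61,"spin":0},{"claw":0,"x":-2.8,"y":34,"z":-61,"spin":0},{"claw":0,"x":-2.8,"y":34,"z":-48,"spin":0},{"claw":0,"x":-2.8,"y":34,"z":-44,"spin":0},{"claw":0,"x":-2.8,"y":34,"z":-40,"spin":0},{"claw":0,"x":-2.8,"y":34,"z":-36,"spin":0},{"claw":0,"x":-2.8,"y":34,"z":-36,"spin":0}]';python3 -m crank '[{"claw":0,"x":0,"y":0,"z":10,"spin":0},{"claw":0,"x":0,"y":0,"z":20,"spin":0},{"claw":0,"x":0,"y":0,"z":28,"spin":0},{"claw":0,"x":0,"y":0,"z":31,"spin":0},{"claw":0,"x":0,"y":0,"z":34,"spin":0},{"claw":0,"x":0,"y":0,"z":34,"spin":0}]'
```

```text
time_s: 10.3
tcp_pos: [0.5725, 0.0756, 0.2178]
tcp_rot: [[-0.928, -0.372, -0.001], [-0.372, 0.928, -0.0], [0.001, 0.0, -1.0]]
wrist_force: [-0.8, 0.0, -0.6]
opening: 0.0112
time_s: 10.9
tcp_pos: [0.5725, 0.0758, 0.184]
tcp_rot: [[-0.928, -0.373, -0.0], [-0.373, 0.928, -0.0], [0.0, -0.0, -1.0]]
wrist_force: [-0.4, 0.5, 0.2]
opening: 0.0113
```

```bash
python3 -m crank '[{"claw":0,"x":0,"y":0,"z":2,"spin":0},{"claw":0,"x":0,"y":0,"z":4,"spin":0},{"claw":0,"x":0,"y":0,"z":4,"spin":0}]';python3 -m crank '[{"claw":0,"x":0,"y":0,"z":3,"spin":0},{"claw":0,"x":0,"y":0,"z":6,"spin":0},{"claw":0,"x":0,"y":0,"z":9,"spin":0},{"claw":0,"x":0,"y":0,"z":9,"spin":0}]'
```

```text
time_s: 11.2
tcp_pos: [0.5725, 0.0758, 0.1801]
tcp_rot: [[-0.928, -0.373, -0.0], [-0.373, 0.928, 0.0], [0.0, 0.0, -1.0]]
wrist_force: [-0.5, -0.6, -0.2]
opening: 0.0109
time_s: 11.6
tcp_pos: [0.5722, 0.0757, 0.1706]
tcp_rot: [[-0.928, -0.372, -0.001], [-0.372, 0.928, -0.0], [0.001, 0.0, -1.0]]
wrist_force: [0.2, 0.1, -1.0]
opening: 0.0109
```

```bash
python3 -m crank '[{"claw":0,"x":0,"y":0,"z":1,"spin":0},{"claw":0,"x":0,"y":0,"z":2,"spin":0},{"claw":0,"x":0,"y":0,"z":2,"spin":0}]';python3 -m crank '[{"claw":0,"x":0,"y":0,"z":1,"spin":0},{"claw":0,"x":0,"y":0,"z":2,"spin":0},{"claw":0,"x":0,"y":0,"z":2,"spin":0}]'
```

```text
time_s: 11.9
tcp_pos: [0.5726, 0.0758, 0.1692]
tcp_rot: [[-0.928, -0.373, -0.0], [-0.373, 0.928, 0.0], [0.0, 0.0, -1.0]]
wrist_force: [-0.1, 0.6, -0.6]
opening: 0.0112
time_s: 12.2
tcp_pos: [0.5729, 0.0758, 0.168]
tcp_rot: [[-0.928, -0.373, 0.001], [-0.373, 0.928, 0.0], [-0.001, -0.0, -1.0]]
wrist_force: [-0.5, 0.8, 3.3]
opening: 0.0109
```

Contact begins at 0.168, exactly 15 mm deeper, so well a has the bare floor. One confirming millimetre, then back to the stand.

```bash
python3 -m crank '[{"claw":0,"x":0,"y":0,"z":1,"spin":0},{"claw":0,"x":0,"y":0,"z":1,"spin":0}]';python3 -m crank '[{"claw":0,"x":0,"y":0,"z":-30,"spin":0},{"claw":0,"x":0,"y":0,"z":-80,"spin":0},{"claw":0,"x":0,"y":0,"z":-118,"spin":0},{"claw":0,"x":0,"y":0,"z":-118,"spin":0}]';python3 -m crank '[{"claw":0,"x":248,"y":-400,"z":0,"spin":0},{"claw":0,"x":248,"y":-400,"z":0,"spin":0},{"claw":0,"x":248,"y":-400,"z":0,"spin":0},{"claw":0,"x":248,"y":-400,"z":0,"spin":0},{"claw":0,"x":248,"y":-400,"z":0,"spin":0},{"claw":0,"x":248,"y":-400,"z":0,"spin":0},{"claw":0,"x":248,"y":-400,"z":0,"spin":0},{"claw":0,"x":248,"y":-400,"z":0,"spin":0},{"claw":0,"x":248,"y":-400,"z":0,"spin":0},{"claw":0,"x":248,"y":-400,"z":0,"spin":0},{"claw":0,"x":248,"y":-400,"z":0,"spin":0},{"claw":0,"x":248,"y":-400,"z":0,"spin":0}]';python3 -m crank '[{"claw":0,"x":0,"y":0,"z":0,"spin":0},{"claw":0,"x":0,"y":0,"z":0,"spin":0}]'
python3 - <<'E'
from h import *
snap('wrist','w4');s=arm.get_state();print(s['tcp_pos'],s['wrist_force'],s['tcp_rot'].T@(np.array([.492,-.3876,0])-s['tcp_pos'])*1000)
i=cv2.imread('pics/w4.png');cv2.imwrite('pics/w4c.png',cv2.resize(i[130:290,180:400],None,fx=3.5,fy=3.5,interpolation=cv2.INTER_CUBIC))
E
```

```text
time_s: 12.4
tcp_pos: [0.5733, 0.0758, 0.1679]
tcp_rot: [[-0.928, -0.373, 0.003], [-0.373, 0.928, 0.0], [-0.003, -0.001, -1.0]]
wrist_force: [-1.6, 0.2, 7.5]
opening: 0.0115
time_s: 12.8
tcp_pos: [0.5749, 0.0758, 0.2906]
tcp_rot: [[-0.928, -0.372, 0.011], [-0.372, 0.928, 0.002], [-0.011, -0.002, -1.0]]
wrist_force: [0.5, -0.4, -0.7]
opening: 0.0109
time_s: 14.0
tcp_pos: [0.4913, -0.3878, 0.2832]
tcp_rot: [[-0.928, -0.372, -0.001], [-0.372, 0.928, 0.001], [0.001, 0.002, -1.0]]
wrist_force: [-0.4, 0.4, -0.4]
opening: 0.0113
time_s: 14.2
tcp_pos: [0.4919, -0.3867, 0.2845]
tcp_rot: [[-0.927, -0.374, 0.0], [-0.374, 0.927, 0.0], [-0.0, -0.0, -1.0]]
wrist_force: [-0.4, -0.2, 0.5]
opening: 0.0114
[ 0.49196149 -0.38674025  0.28458873] [-0.01763586  0.17324777 -0.77670229] [  0.41003797  -0.74031066 284.58876878]
```

View pics/w4c.png

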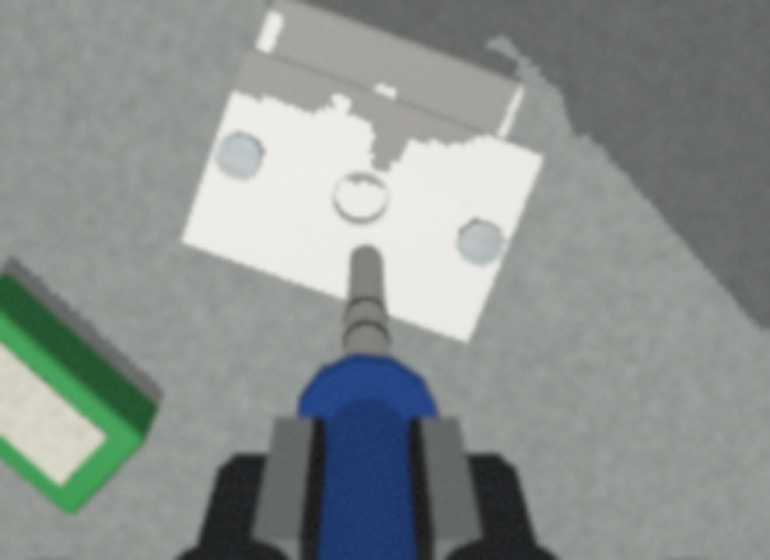

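The hole is at crop (361,197), i.e. image (283,186). The tip is at crop (366,250), well in line.

Run:
```python
from h import *
s=arm.get_state();R=s['tcp_rot'];t=s['tcp_pos']
for u,v,z in((282.8,185.9,.105),(284.2,200.2,t[2]-.113)):
    p=onz('w4',u,v,z);print(p.round(4),(R.T@(p-t)*1000).round(1))
```

```text
[ 0.4908 -0.3883  0.105 ] [  1.8  -1.  179.6]
[ 0.4884 -0.3878  0.1716] [  3.8   0.4 113. ]
```

```bash
python3 -m crank '[{"claw":0,"x":1.3,"y":-1.1,"z":0,"spin":0},{"claw":0,"x":1.3,"y":-1.1,"z":40,"spin":0},{"claw":0,"x":1.3,"y":-1.1,"z":62,"spin":0},{"claw":0,"x":1.3,"y":-1.1,"z":68,"spin":0},{"claw":0,"x":1.3,"y":-1.1,"z":72,"spin":0},{"claw":0,"x":1.3,"y":-1.1,"z":76,"spin":0},{"claw":0,"x":1.3,"y":-1.1,"z":80,"spin":0},{"claw":0,"x":1.3,"y":-1.1,"z":80,"spin":0}]'
```

```text
time_s: 15.05
tcp_pos: [0.4908, -0.3893, 0.2045]
tcp_rot: [[-0.928, -0.373, 0.0], [-0.373, 0.928, -0.0], [-0.0, -0.0, -1.0]]
wrist_force: [-0.1, 0.5, -0.5]
opening: 0.0115
```

```bash
python3 -m crank '[{"claw":0,"x":0,"y":0,"z":25,"spin":0},{"claw":0,"x":0,"y":0,"z":50,"spin":0},{"claw":0,"x":0,"y":0,"z":68,"spin":0},{"claw":0,"x":0,"y":0,"z":76,"spin":0},{"claw":0,"x":0,"y":0,"z":79,"spin":0},{"claw":0,"x":0,"y":0,"z":80.5,"spin":0},{"claw":0,"x":0,"y":0,"z":82,"spin":0},{"claw":0,"x":0,"y":0,"z":82,"spin":0}]'
```

```text
time_s: 15.85
tcp_pos: [0.4912, -0.3896, 0.1232]
tcp_rot: [[-0.928, -0.373, 0.001], [-0.373, 0.928, -0.001], [-0.001, -0.001, -1.0]]
wrist_force: [1.0, -0.3, -0.4]
opening: 0.0111
```

```bash
python3 -m crank '[{"claw":0.15,"x":0,"y":0,"z":0,"spin":0},{"claw":0.4,"x":0,"y":0,"z":0,"spin":0},{"claw":0.5,"x":0,"y":0,"z":0,"spin":0},{"claw":0.5,"x":0,"y":0,"z":0,"spin":0},{"claw":0.5,"x":0,"y":0,"z":-30,"spin":0},{"claw":0.5,"x":0,"y":0,"z":-70,"spin":0},{"claw":0.5,"x":0,"y":0,"z":-110,"spin":0},{"claw":0.5,"x":0,"y":0,"z":-110,"spin":0}]'
python3 - <<'E'
from h import *
snap('wrist','w5');snap('side','s5');snap('scene','sc5');s=arm.get_state();print(s['tcp_pos'],s['wrist_force'])
r=lambda f,y,x,h,w:cv2.resize(cv2.imread(f'pics/{f}.png')[y:y+h,x:x+w],(400,300),interpolation=cv2.INTER_CUBIC)
cv2.imwrite('pics/c5.png',np.hstack([r('w5',130,190,150,200),r('side0',80,290,60,80)])) 
for f in('w2','w5'):
    i=cv2.imread(f'pics/{f}.png');h=cv2.cvtColor(i,cv2.COLOR_BGR2HSV)
    n,l,st,c=cv2.connectedComponentsWithStats(cv2.inRange(h,(105,120,40),(130,255,255)))
    for k in range(1,n):
        if st[k,4]>100:print(f,st[k].tolist(),c[k].round(1))
print([proj('w5',(.491,-.388,z)).round(1) for z in(.11,.16)])
for f in ('sc5','s5'):
    i=cv2.imread(f'pics/{f}.png');h=cv2.cvtColor(i,cv2.COLOR_BGR2HSV)
    n,l,st,c=cv2.connectedComponentsWithStats(cv2.inRange(h,(105,120,40),(130,255,255)))
    for k in range(1,n):
        if 12<st[k,4]<200:print(f,st[k].tolist(),c[k].round(1))
E
```

```text
time_s: 16.65
tcp_pos: [0.4926, -0.3913, 0.2395]
tcp_rot: [[-0.928, -0.373, 0.01], [-0.373, 0.928, -0.008], [-0.006, -0.011, -1.0]]
wrist_force: [0.2, -0.0, 0.2]
opening: 0.0427
[ 0.490654   -0.38899131  0.23183106] [-0.22776407 -0.27090461 -0.71565734]
w2 [274, 192, 24, 38, 625] [285.6 208.6]
w5 [277, 185, 24, 35, 577] [288.5 200.5]
w5 [531, 379, 25, 33, 204] [546.1 392.1]
[array([289.7, 198.5]), array([290. , 215.8])]
sc5 [380, 168, 7, 9, 43] [382.8 172.2]
sc5 [149, 206, 10, 14, 62] [153.  212.6]
s5 [249, 23, 20, 12, 178] [258.4  28.2]
s5 [323, 89, 7, 20, 85] [326.5  99.2]
s5 [260, 350, 10, 15, 129] [264.5 356.6]
```

The rod hangs in its stand: its blobs are within 1 px of the originals in all views. On to the vial.

```bash
python3 -m crank '[{"claw":0.5,"x":-191,"y":322,"z":0,"spin":0},{"claw":0.5,"x":-191,"y":322,"z":0,"spin":0},{"claw":0.5,"x":-191,"y":322,"z":0,"spin":0},{"claw":0.5,"x":-191,"y":322,"z":0,"spin":0},{"claw":0.5,"x":-191,"y":322,"z":0,"spin":0},{"claw":0.5,"x":-191,"y":322,"z":0,"spin":0},{"claw":0.5,"x":-191,"y":322,"z":0,"spin":0},{"claw":0.5,"x":-382,"y":645,"z":0,"spin":0},{"claw":0.5,"x":-382,"y":645,"z":0,"spin":0},{"claw":0.5,"x":-382,"y":645,"z":0,"spin":0},{"claw":0.5,"x":-382,"y":645,"z":0,"spin":0},{"claw":0.5,"x":-382,"y":645,"z":0,"spin":0}]';python3 -m crank '[{"claw":0.5,"x":-75,"y":120,"z":0,"spin":0},{"claw":0.5,"x":-75,"y":120,"z":0,"spin":0},{"claw":0.5,"x":-75,"y":120,"z":0,"spin":0}]';python3 - <<'E'
from h import *
s=arm.get_state();print((s['tcp_rot'].T@(np.array([.606,.351,.23])-s['tcp_pos'])*1000).round(1),s['joints'].round(0))
E
```

```text
time_s: 18.0
tcp_pos: [0.5814, 0.2055, 0.2307]
tcp_rot: [[-0.928, -0.373, -0.002], [-0.373, 0.928, -0.001], [0.003, -0.0, -1.0]]
wrist_force: [1.5, 0.5, 0.2]
opening: 0.0426
time_s: 18.3
tcp_pos: [0.6063, 0.3453, 0.23]
tcp_rot: [[-0.928, -0.374, -0.003], [-0.374, 0.928, -0.002], [0.003, -0.001, -1.0]]
wrist_force: [0.8, -1.0, 0.0]
opening: 0.0429
[-1.8  5.4 -0.1] [  42.   33.   33.   -0.  -91. -110.]
```

```bash
python3 -m crank '[{"claw":0.5,"x":0,"y":0,"z":0,"spin":0},{"claw":0.5,"x":0,"y":0,"z":0,"spin":0}]';python3 - <<'E'
from h import *
snap('wrist','w6');s=arm.get_state();print(s['tcp_pos'])
i=cv2.imread('pics/w6.png');h=cv2.cvtColor(i,cv2.COLOR_BGR2HSV)
n,l,st,c=cv2.connectedComponentsWithStats(cv2.inRange(h,(105,120,40),(130,255,255)))
for k in range(1,n):
    if st[k,4]>100:print(st[k].tolist(),c[k].round(1))
print([proj('w6',(.606,.351,z)).round(1) for z in(.098,.122)])
cv2.imwrite('pics/w6c.png',cv2.resize(i[100:340,130:450],None,fx=2.4,fy=2.4,interpolation=cv2.INTER_CUBIC))
E
```

```text
time_s: 18.5
tcp_pos: [0.6064, 0.3437, 0.2295]
tcp_rot: [[-0.927, -0.374, -0.003], [-0.374, 0.927, -0.003], [0.004, -0.001, -1.0]]
wrist_force: [0.2, -0.3, 0.3]
opening: 0.0427
[0.60671659 0.34268799 0.23066433]
[282, 193, 22, 27, 486] [292.3 206.3]
[122, 212, 145, 92, 4699] [193.5 249.8]
[array([291.9, 202.4]), array([292.6, 209.8])]
```

View pics/w6c.png

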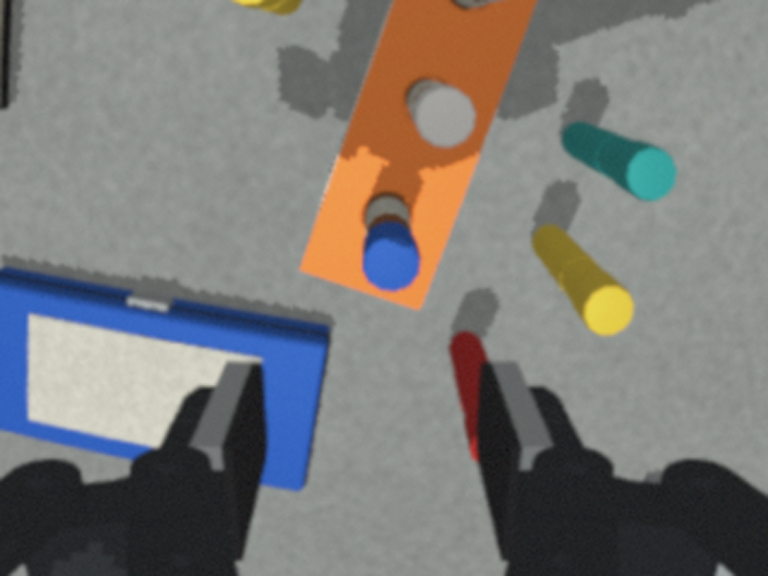

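The blue cap top is at crop (391,263), i.e. image (293,209), matching the prediction. The red look-alike, foot at crop (463,345), lies near the right finger, so I check its clearance.

Run:
```python
from h import *
s=arm.get_state();R=s['tcp_rot'];t=s['tcp_pos']
p=onz('w6',292.6,209.3,.122);print('cap',p.round(4),(R.T@(p-t)*1000).round(1))
c=lambda u,v:(u/2.4+130-.3,v/2.4+100-.3)
for n,u,v in(('red foot',463,345),('yel foot',547,238),('turq foot',572,133)):
    q=onz('w6',*c(u,v),.004);print(n,q.round(3),(R.T@(q-p)*1000).round(1))
# red cap via colour in both fixed views
for f in('scene0','side0'):
    h=cv2.cvtColor(cv2.imread(f'pics/{f}.png'),cv2.COLOR_BGR2HSV);m=cv2.inRange(h,(0,150,60),(4,255,255))|cv2.inRange(h,(174,150,60),(180,255,255))
    n,l,st,cc=cv2.connectedComponentsWithStats(m)
    for k in range(1,n):
        if 20<st[k,4]<400:print(f,st[k].tolist(),cc[k].round(1))
```

```text
cap [0.6056 0.3509 0.122 ] [ -2.3   8.1 108.6]
red foot [0.662 0.417 0.004] [-76.8  40.3 117.8]
yel foot [0.594 0.433 0.004] [-20.4  80.5 117.9]
turq foot [0.542 0.423 0.004] [ 32.1  90.5 118. ]
scene0 [399, 177, 13, 23, 109] [405.  187.4]
side0 [240, 43, 21, 13, 206] [250.2  48.6]
side0 [220, 203, 6, 11, 40] [222.1 208.7]
side0 [224, 388, 15, 26, 252] [231.1 400.1]
```

Clear (red is 77 mm off along the finger width). Descend and grip.

```bash
python3 -m crank '[{"claw":0.5,"x":-2.3,"y":8,"z":30,"spin":0},{"claw":0.5,"x":-2.3,"y":8,"z":75,"spin":0},{"claw":0.5,"x":-2.3,"y":8,"z":110,"spin":0},{"claw":0.5,"x":-2.3,"y":8,"z":130,"spin":0},{"claw":0.5,"x":-2.3,"y":8,"z":137,"spin":0},{"claw":0.5,"x":-2.3,"y":8,"z":137,"spin":0},{"claw":0,"x":-2.3,"y":8,"z":137,"spin":0},{"claw":0,"x":-2.3,"y":8,"z":137,"spin":0},{"claw":0,"x":-2.3,"y":8,"z":137,"spin":0},{"claw":0,"x":-2.3,"y":8,"z":137,"spin":0},{"claw":0,"x":-2.3,"y":8,"z":137,"spin":0}]' 60
```

```text
time_s: 19.65
tcp_pos: [0.6075, 0.3517, 0.0977]
tcp_rot: [[-0.928, -0.373, 0.004], [-0.373, 0.928, 0.002], [-0.004, 0.0, -1.0]]
wrist_force: [-0.7, -0.6, 6.0]
opening: 0.0181
```

```bash
python3 -m crank '[{"claw":0,"x":0,"y":0,"z":-20,"spin":0},{"claw":0,"x":0,"y":0,"z":-50,"spin":0},{"claw":0,"x":0,"y":0,"z":-100,"spin":0},{"claw":0,"x":0,"y":0,"z":-150,"spin":0},{"claw":0,"x":135,"y":-243,"z":-150,"spin":0},{"claw":0,"x":135,"y":-243,"z":-150,"spin":0},{"claw":0,"x":135,"y":-243,"z":-150,"spin":0},{"claw":0,"x":135,"y":-243,"z":-150,"spin":0},{"claw":0,"x":135,"y":-243,"z":-150,"spin":0},{"claw":0,"x":135,"y":-243,"z":-150,"spin":0},{"claw":0,"x":135,"y":-243,"z":-150,"spin":0},{"claw":0,"x":135,"y":-243,"z":-150,"spin":0}]';python3 -m crank '[{"claw":0,"x":0,"y":0,"z":0,"spin":0},{"claw":0,"x":0,"y":0,"z":0,"spin":0}]';python3 - <<'E'
from h import *
snap('wrist','w7');snap('scene','sc7');snap('side','s7');s=arm.get_state();R=s['tcp_rot'];t=s['tcp_pos'];print(t,s['wrist_force'])
W=np.array([.5714,.0746,.115]);print('to well',(R.T@(W-t)*1000).round(1))
print('pred well px',proj('w7',W).round(1),'pred foot front edge',proj('w7',t-[0,0,.0877]+R[:,0]*.0065).round(1))
r=lambda f,y,x,h,w:cv2.resize(cv2.imread(f'pics/{f}.png')[y:y+h,x:x+w],(400,400),interpolation=cv2.INTER_CUBIC)
cv2.imwrite('pics/c7.png',np.hstack([r('w7',120,200,160,160),r('s7',160,250,100,100)]))
E
```

```text
time_s: 20.85
tcp_pos: [0.5714, 0.0751, 0.2456]
tcp_rot: [[-0.928, -0.371, 0.0], [-0.371, 0.928, 0.001], [-0.001, 0.001, -1.0]]
wrist_force: [0.1, -0.4, -1.1]
opening: 0.0179
time_s: 21.05
tcp_pos: [0.5716, 0.0766, 0.245]
tcp_rot: [[-0.927, -0.374, -0.0], [-0.374, 0.927, 0.0], [0.0, 0.0, -1.0]]
wrist_force: [-0.4, -0.4, -0.7]
opening: 0.0178
[0.57153439 0.07625287 0.24503382] [-0.60717893  0.97985618 -0.60376464]
to well [  0.7  -1.5 130. ]
pred well px [281.7 198.6] pred foot front edge [283.3 204.9]
```

View pics/c7.png

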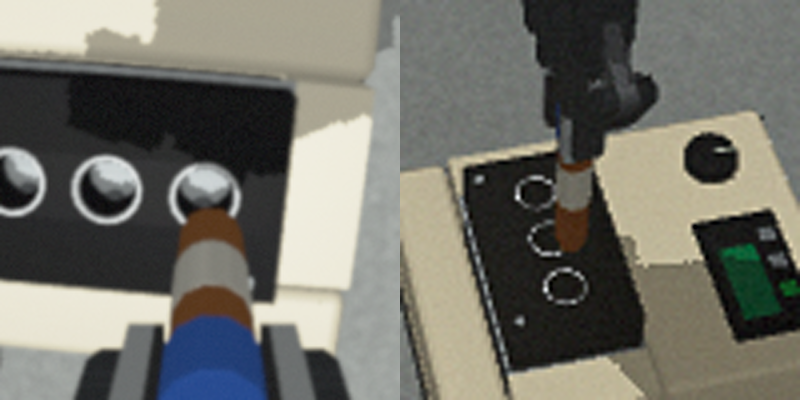

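The foot front edge is at crop (210,210) and the well a mouth at (205,196). They line up after a 1.7 mm shift in -y.

```bash
python3 -m crank '[{"claw":0,"x":0,"y":-1.7,"z":0,"spin":0},{"claw":0,"x":0,"y":-1.7,"z":20,"spin":0},{"claw":0,"x":0,"y":-1.7,"z":36,"spin":0},{"claw":0,"x":0,"y":-1.7,"z":40,"spin":0},{"claw":0,"x":0,"y":-1.7,"z":42,"spin":0},{"claw":0,"x":0,"y":-1.7,"z":44,"spin":0},{"claw":0,"x":0,"y":-1.7,"z":46,"spin":0},{"claw":0,"x":0,"y":-1.7,"z":48,"spin":0},{"claw":0,"x":0,"y":-1.7,"z":50,"spin":0},{"claw":0,"x":0,"y":-1.7,"z":50,"spin":0}]'
```

```text
time_s: 22.2
tcp_pos: [0.572, 0.0739, 0.1951]
tcp_rot: [[-0.928, -0.373, -0.0], [-0.373, 0.928, -0.0], [0.0, 0.0, -1.0]]
wrist_force: [-0.7, -0.1, -0.2]
opening: 0.018
```

Foot at about 0.107 and inside, no side force. Down to the balls.

```bash
python3 -m crank '[{"claw":0,"x":0,"y":0,"z":4,"spin":0},{"claw":0,"x":0,"y":0,"z":8,"spin":0},{"claw":0,"x":0,"y":0,"z":12,"spin":0},{"claw":0,"x":0,"y":0,"z":12,"spin":0}]';python3 -m crank '[{"claw":0,"x":0,"y":0,"z":2,"spin":0},{"claw":0,"x":0,"y":0,"z":4,"spin":0},{"claw":0,"x":0,"y":0,"z":6,"spin":0},{"claw":0,"x":0,"y":0,"z":8,"spin":0},{"claw":0,"x":0,"y":0,"z":8,"spin":0}]'
```

```text
time_s: 22.6
tcp_pos: [0.5719, 0.0739, 0.1825]
tcp_rot: [[-0.928, -0.373, -0.001], [-0.373, 0.928, -0.0], [0.001, 0.0, -1.0]]
wrist_force: [0.4, 0.1, -1.0]
opening: 0.0181
time_s: 23.1
tcp_pos: [0.572, 0.0739, 0.1749]
tcp_rot: [[-0.928, -0.373, -0.0], [-0.373, 0.928, 0.0], [0.0, 0.0, -1.0]]
wrist_force: [-0.4, 0.3, -2.0]
opening: 0.0179
```

```bash
for i in 1; do python3 -m crank '[{"claw":0,"x":0,"y":0,"z":2,"spin":0},{"claw":0,"x":0,"y":0,"z":4,"spin":0},{"claw":0,"x":0,"y":0,"z":4,"spin":0}]' 80; python3 -m crank '[{"claw":0,"x":0,"y":0,"z":2,"spin":0},{"claw":0,"x":0,"y":0,"z":4,"spin":0},{"claw":0,"x":0,"y":0,"z":4,"spin":0}]'; python3 -m crank '[{"claw":0,"x":0,"y":0,"z":2,"spin":0},{"claw":0,"x":0,"y":0,"z":4,"spin":0},{"claw":0,"x":0,"y":0,"z":4,"spin":0}]';  done | grep -v rot
```

```text
time_s: 23.4
tcp_pos: [0.5724, 0.0739, 0.1712]
wrist_force: [1.0, 0.9, -0.5]
opening: 0.0176
time_s: 23.7
tcp_pos: [0.5732, 0.0737, 0.1689]
wrist_force: [0.7, 0.0, 5.9]
opening: 0.017
time_s: 24.0
tcp_pos: [0.5731, 0.0737, 0.1651]
wrist_force: [0.5, 0.1, 6.3]
opening: 0.0177
```

```bash
(python3 -m crank '[{"claw":0,"x":0,"y":0,"z":2,"spin":0},{"claw":0,"x":0,"y":0,"z":4,"spin":0},{"claw":0,"x":0,"y":0,"z":6,"spin":0},{"claw":0,"x":0,"y":0,"z":6,"spin":0}]'; python3 -m crank '[{"claw":0,"x":0,"y":0,"z":2,"spin":0},{"claw":0,"x":0,"y":0,"z":4,"spin":0},{"claw":0,"x":0,"y":0,"z":6,"spin":0},{"claw":0,"x":0,"y":0,"z":6,"spin":0}]') | grep -v rot
```

```text
time_s: 24.4
tcp_pos: [0.5729, 0.0737, 0.1586]
wrist_force: [0.6, -0.9, 3.7]
opening: 0.0177
time_s: 24.8
tcp_pos: [0.5728, 0.0736, 0.1523]
wrist_force: [0.4, -0.8, 4.8]
opening: 0.0177
```

```bash
(python3 -m crank '[{"claw":0,"x":0,"y":0,"z":2,"spin":0},{"claw":0,"x":0,"y":0,"z":4,"spin":0},{"claw":0,"x":0,"y":0,"z":6,"spin":0},{"claw":0,"x":0,"y":0,"z":6,"spin":0}]'; python3 -m crank '[{"claw":0,"x":0,"y":0,"z":1,"spin":0},{"claw":0,"x":0,"y":0,"z":2,"spin":0},{"claw":0,"x":0,"y":0,"z":2,"spin":0}]') | grep -v rot
```

```text
time_s: 25.2
tcp_pos: [0.5727, 0.0736, 0.146]
wrist_force: [2.3, -1.2, 2.2]
opening: 0.0168
time_s: 25.5
tcp_pos: [0.5727, 0.0737, 0.144]
wrist_force: [1.2, -0.3, 4.7]
opening: 0.0175
```

```bash
(python3 -m crank '[{"claw":0,"x":0,"y":0,"z":1,"spin":0},{"claw":0,"x":0,"y":0,"z":1,"spin":0}]'; python3 -m crank '[{"claw":0,"x":0,"y":0,"z":1,"spin":0},{"claw":0,"x":0,"y":0,"z":1,"spin":0}]') | grep -v rot
```

```text
time_s: 25.7
tcp_pos: [0.5727, 0.0737, 0.143]
wrist_force: [1.9, -1.3, 6.0]
opening: 0.0172
time_s: 25.9
tcp_pos: [0.573, 0.0738, 0.1427]
wrist_force: [-0.2, -0.9, 8.7]
opening: 0.0175
```

```bash
(python3 -m crank '[{"claw":0,"x":0,"y":0,"z":1,"spin":0},{"claw":0,"x":0,"y":0,"z":1,"spin":0}]') | grep -v rot
```

```text
time_s: 26.1
tcp_pos: [0.5734, 0.0739, 0.1427]
wrist_force: [-0.4, 0.4, 12.1]
opening: 0.0175
```

Home: z stopped at 0.1427 as predicted while the force rose to 12 N. Release and retract.

```bash
(python3 -m crank '[{"claw":0.3,"x":0,"y":0,"z":-1,"spin":0},{"claw":0.5,"x":0,"y":0,"z":-3,"spin":0},{"claw":0.5,"x":0,"y":0,"z":-3,"spin":0},{"claw":0.5,"x":0,"y":0,"z":-3,"spin":0},{"claw":0.5,"x":0,"y":0,"z":-30,"spin":0},{"claw":0.5,"x":0,"y":0,"z":-70,"spin":0},{"claw":0.5,"x":0,"y":0,"z":-110,"spin":0},{"claw":0.5,"x":150,"y":0,"z":-110,"spin":0},{"claw":0.5,"x":150,"y":0,"z":-110,"spin":0},{"claw":0.5,"x":150,"y":0,"z":-110,"spin":0},{"claw":0.5,"x":150,"y":0,"z":-110,"spin":0}]') | grep -v rot
python3 - <<'E'
from h import *
snap('scene','sc8');snap('side','s8')
r=lambda f,y,x,h,w:cv2.resize(cv2.imread(f'pics/{f}.png')[y:y+h,x:x+w],(400,600),interpolation=cv2.INTER_CUBIC)
cv2.imwrite('pics/c8.png',np.hstack([r('sc8',140,240,120,80) if 0 else r('sc8',120,230,105,70),r('s8',150,250,120,80)]))
O=[]
for f in ('sc8','s8'):
    h=cv2.cvtColor(cv2.imread(f'pics/{f}.png'),cv2.COLOR_BGR2HSV)
    n,l,st,c=cv2.connectedComponentsWithStats(cv2.inRange(h,(105,120,40),(130,255,255)))
    for k in range(1,n):
        if 12<st[k,4]<300:print(f,st[k].tolist(),c[k].round(1))
for hc in(.155,.17):print(hc,[proj(f,(.5714,.0746,hc)).round(1) for f in('sc8','s8')])
E
```

```text
time_s: 27.2
tcp_pos: [0.4279, 0.016, 0.2505]
wrist_force: [1.6, 0.6, 1.3]
opening: 0.0426
sc8 [533, 89, 27, 41, 290] [547.4 111. ]
sc8 [301, 177, 7, 9, 48] [303.9 181.2]
sc8 [149, 206, 10, 14, 58] [153.1 212.7]
s8 [249, 23, 20, 12, 178] [258.4  28.2]
s8 [323, 89, 7, 20, 84] [326.5  99.2]
s8 [287, 213, 10, 14, 108] [291.2 219.8]
0.155 [array([304.8, 180.3]), array([291.2, 219.8])]
0.17 [array([305.1, 177.1]), array([291.4, 215.5])]
```

View pics/c8.png

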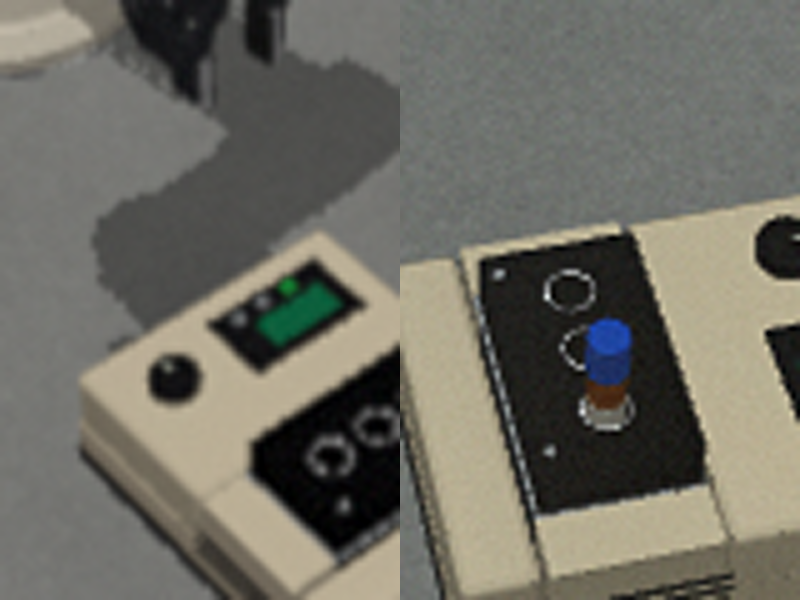

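The side view shows the vial upright in well a. Its cap centre is at side (291.2,219.8), exactly the home prediction; on a plug it would be at row 215.5. The rod is still in its stand at (326.5,99.2), and the gripper is clear. Handing in.

```bash
python3 -c "
from workcell import arm
print(arm.sign_off())"
```

```text
the job is handed in; nothing more can be done
None
```

The blue-capped vial is fully home in well_a, the one empty well, and the rod is hanging back in its stand. I handed the job in at about 27 s.

- **Finding the empty well:** the rod met a plug in well_c and well_b at the same height (tip about 70 mm above the table). In well_a it touched 15 mm lower, at 55 mm, which is the bare floor. The highest force read while probing was about 11 N, on the plug in well_c.
- **Seating the vial:** I pressed it past the spring balls until it stopped at the height predicted for the floor. The highest wrist force I read was 12 N, before I let go.
- **Last checks:** in the side view the cap matched the height for a vial on the floor exactly; on a plug it would sit about 4 px higher. The scene view put it within 1 px.
- **Rod:** it shows within 1 px of its first position in both fixed views, so it may have settled a millimetre or so differently in its oversized hole.
- **Not checked:** I did not re-measure the white-capped vials, bottles and boxes at the end. No reading along the way suggested contact with any of them.

One move was refused early on because I left out some keys. Nothing moved, and no check failed.

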